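Ease open the spring-lid lunch box on the drainer

ROBOT

A 7-joint arm with a two-finger parallel gripper is mounted at the origin on the work surface. World frame = base frame: x ahead of the robot, y to its left, z up, the work surface at z = 0. Lengths are in mm, angles in rad, forces in N, time in s.
With the tool pointing down it reaches from about 400 to 875 mm from the base axis. Payload 4.4 kg.
Tool frame: the origin (TCP) lies midway between the tips of the shut fingers; the grasp point (between the pads) lies 19 mm behind it; z points along the fingers, y is the line along which they close (so a half turn about z gives the same grasp; the last joint's range is limited). The gripper opens to 85 mm and grips with 20 to 120 N. Pads are 22 mm wide; open, the fingers measure 114 mm over their backs; the gripper's body (76 mm by 85 mm) begins 54 mm behind the grasp point. The pads swing forward as they close: fully open they stand 13 mm farther back than shut.
Start: joints at [1.131, 0.628, 0.038, 1.517, -0.027, 0.996, -0.02], TCP at [237.379, -605.119, 231.313] pointing down, gripper open.
Joint ranges: [-3.06, 3.06], [-0.37, 2.12], [-1.25, 1.32], [0.18, 2.47], [-1.1, 4.24], [0.23, 1.98], [-2.94, 2.94]. Speed limits (rad/s): [2.57, 2.57, 3.14, 3.14, 3.14, 3.14, 3.14].

INTERFACE

Orientations are given as [roll, pitch, yaw] about the fixed x, y, z axes, in that order (R = Rz(yaw) Ry(pitch) Rx(roll)).
In Python, from cell import read_state, get_image, finish_job gives the robot as it stands.
- The arm moves only by the tool send_rows, never from a script. Its argument "series" is a list of rows, each an object of numbers: "ax", "ay", "az": the turn, a rotation vector about the tool's x, y, z in rad; "dx", "dy", "dz": the shift along the tool's x, y, z in cm; "hand": the closure, from 0 (fully open) to 1 (shut). In form: [{"ax": .., "ay": .., "az": .., "dx": .., "dy": .., "dz": .., "hand": ..}, ...]. A call has 1 to 10 rows; each row is the pose to reach, as a shift and turn from the pose commanded when the call began, along the tool's axes at that moment; what a row does not reach only later rows make up. A row lasts 1/10 s, in which the tool goes at most 50 mm and 8.59 degrees, less where a joint would pass 70% of its speed; a pose out of reach is approached as far as the arm can. A call with a gripper value outside its range is refused whole. The fingers move at their own pace and stop on an object; the grip force is fixed at half the most. Time passes only in rows, so rows that repeat a pose let the fingers close. It gives the time, the measured TCP pose, the force, the opening and the grip force at its end, in the units of the state.
- read_state(): the state, without advancing time (a new reading comes with each control period).
- get_image(name): name is "side" or "top" or "wrist"; returns a dict with "pixels" (420x560x3 uint8, red, green, blue), "mtx" (3x3 intrinsics, pixels), "k1" (the pictures are not rectified: a ray, as slopes to the right and down, at radius r is drawn at 1 + k1 r^2 times it, then the intrinsics apply), "R" (3x3) and "t" (3): a world point X has camera coordinates R X + t. Camera axes: x right, y down, z forward; pixel columns grow to the right and rows downward; lengths in mm; the calibration is good to about 2 mm. A picture is of the moment at which its call begins. There is no depth.
- finish_job(): hands the job in; it is judged then, once.
The state is a dict: "clock": time; "qpos": joint angles; "qd": joint speeds; "tau": joint torques, N m; "eef_pos": TCP position; "tool_rot": TCP orientation; "force": force on the tool from outside, world axes, zero at the start; "torque": the same for the moment, N m; "width": finger opening in mm; "gripper_force": force on a finger pad.
Only numpy, scipy, OpenCV 4.12 (cv2) and the standard library are available. Lean on these libraries where they do the work, as an engineer would, in place of code of your own. Each camera call takes 0.05 s, during which the arm holds its last target. There are 200 camera calls.

TASK

Two steel lunch boxes with push-button catches have been washed and left shut on the drainer. Press the button of the larger one and steady its spring lid as it pops, letting it rise slowly and under control, never flying open, until it stands upright and wide open by itself to air. Leave the smaller box shut and do not disturb the pint glass or the egg cup.

Things in the scene. Friction and masses are not known exactly. Their poses are not given: they have to be found in the camera images.
- lunchbox: Larger rectangular steel box, fixed on the drainer: 110 mm deep (x), 140 wide (y), walls 60 high. Origin: centre of underside; x runs from the button side (front, facing the robot) to the hinge side, z up. Its flat lid, 4 mm thick, lies on the rim (top at z = 64 mm), hinged along y at x = +50, z = 60 mm; free front edge at x = -54 mm. A 32 by 40 mm catch housing in front has its top at z = 62 mm.
- lunchbox_press (a point): Centre of the top of the larger box's round grey button, 20 mm across, in front of the lid: 72 mm before the box's origin (-x), 74 mm above it, so 10 mm above the lid's top. Pressed straight down, sprung, 7 mm travel, 1 N rising to 4 N; the catch lets go at about 3 mm and the lid is free at once; it does not latch again.
- lunchbox_lid (a joint): Angle of the larger box's lid, rad: 0 shut, 1.57 upright, 1.75 at its stop, leaning slightly back. Once the catch is free a spring drives it all the way open and keeps it there: about 0.12 N m when shut (2 N at 60 mm from the hinge), falling to about 0.02 N m at the stop. Unchecked it flies open in a fifth of a second.
- snackbox_lid (a joint): Opening angle of the lid of the smaller steel box (84 mm deep, 90 mm wide, 45 mm high, same make with its own button in front), rad: 0 shut. It stands beside the larger box, on either side. To be left shut.
- tumbler: Glass pint tumbler, 86 mm across, 150 mm tall, standing upright to the left of the boxes. Origin: centre of its underside. Not to be disturbed.
- eggcup: Small steel egg cup, 48 mm across, 58 mm tall, standing to the right of the boxes. Origin: centre of its underside. Not to be disturbed.

How it is judged:
By the outcome, as a careful person would: the job done as asked, in the order asked, and still so for the second after the job is handed in, with the robot touching nothing.
It also fails if it takes over 35 s, if anything falls off the work surface, if the arm or the gripper's body presses on something with over 40 N, if the wrist force passes 120 N, or if a joint passes its speed limit or range.

## Working session

There is one attempt and no reset: what is moved stays moved. The work goes in short steps, Python scripts to look and compute and a tool call to move; the robot and the scene stay as the last step left them, time stands still between calls to the robot, and variables do not carry over. Pictures are saved under pics/ and viewed, at most 10 in all, crops included, and the job is handed in when it is done.

Besides the shell and the picture viewer there is one more tool, called after "Emit:" as name([rows], argument=value, ...), one row to a line, values as JSON. send_rows: Moves the arm, as the interface text tells. Its arguments: {"type":"object","properties":{"series":{"type":"array","items":{"type":"object","properties":{"ax":{"type":"number"},"ay":{"type":"number"},"az":{"type":"number"},"dx":{"type":"number"},"dy":{"type":"number"},"dz":{"type":"number"},"hand":{"type":"number"}}}}},"required":["series"]}

```bash
mkdir -p pics; cat > h.py <<'E'
import numpy as np, cv2
from cell import read_state, get_image, finish_job
def save(n,f):
    g=get_image(n); cv2.imwrite(f'pics/{f}.png',g['pixels'][:,:,::-1]); np.savez(f'pics/{f}.npz',**g); return g
def ray(g,p):
    K=np.array(g['mtx'],float); R=np.array(g['R']);t=np.array(g['t'])
    u=cv2.undistortPoints(np.array([[p]],float),K,np.array([float(g['k1']),0,0,0]))[0,0]
    return -R.T@t, R.T@np.array([u[0],u[1],1])
def plane(g,p,z):
    o,d=ray(g,p); return o+d*(z-o[2])/d[2]
def tri(g1,p1,g2,p2):
    o1,d1=ray(g1,p1);o2,d2=ray(g2,p2)
    s=np.linalg.lstsq(np.c_[d1,-d2],o2-o1,rcond=None)[0]
    a=o1+s[0]*d1;b=o2+s[1]*d2; return (a+b)/2,np.linalg.norm(a-b)
E
python3 - <<'E'
from h import *
a=save('top','top0');b=save('side','side0')
for g in(a,b):print(-np.array(g['R']).T@np.array(g['t']),g['k1'])
print(read_state())
E
```

```text
[ 500.94971774    4.1742005  1202.15985711] -0.12209482014447644
[ 91.27250675 785.02042572 916.01323785] 0.03817767670465542
{'clock': 0.1, 'qpos': array([ 1.13117463,  0.62927608,  0.03845574,  1.51823644, -0.02702421,
        0.99629759, -0.02000294]), 'qd': array([-0.00130096, -0.00362506,  0.00016032, -0.00361675, -0.00129274,
        0.00254519, -0.00040599]), 'tau': array([ 3.28978676e-03, -5.64529467e+01,  1.23064287e+00, -1.93970811e+01,
        1.12876471e-02,  5.47943346e-03,  6.18159493e-05]), 'eef_pos': array([ 237.19525277, -604.59165115,  230.47678446]), 'tool_rot': array([-3.13989323e+00,  3.76633844e-06,  3.73797416e-01]), 'force': array([0.6265521 , 0.16288206, 0.16871615]), 'torque': array([0.04140862, 0.0090421 , 0.00189167]), 'gripper_force': 0.0, 'width': 85.64409589038496}
```

View pics/top0.png

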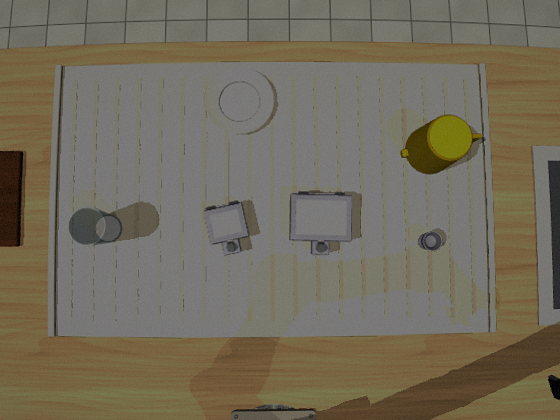

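View pics/side0.png

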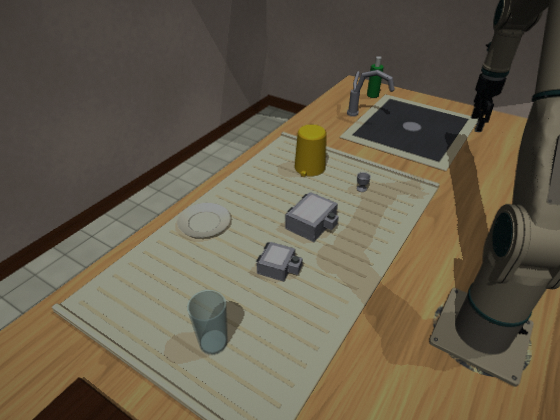

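The top view shows the larger box at about (290–352, 193–241) with its button at (320,247), the smaller box at (227,224), the tumbler at (90,226) and the egg cup at (431,241). In the side view the larger box's button is near (331,217). I'll enlarge both views.

```bash
python3 - <<'E'
import cv2,numpy as np
a=cv2.imread('pics/top0.png')[180:265,195:365];b=cv2.imread('pics/side0.png')[185:285,250:350]
c=np.vstack([cv2.resize(a,(680,340),interpolation=2)]);d=cv2.resize(b,None,fx=5.5,fy=5.5,interpolation=2)
cv2.imwrite('pics/c1.png',cv2.convertScaleAbs(c,alpha=1.4));cv2.imwrite('pics/c2.png',cv2.convertScaleAbs(d,alpha=1.4))
E
```

```text
(no output)
```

View pics/c1.png

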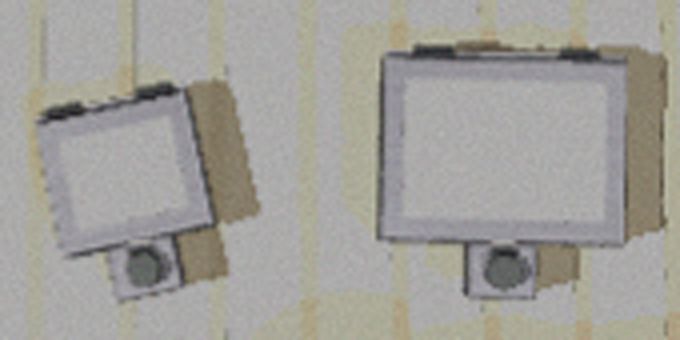

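View pics/c2.png

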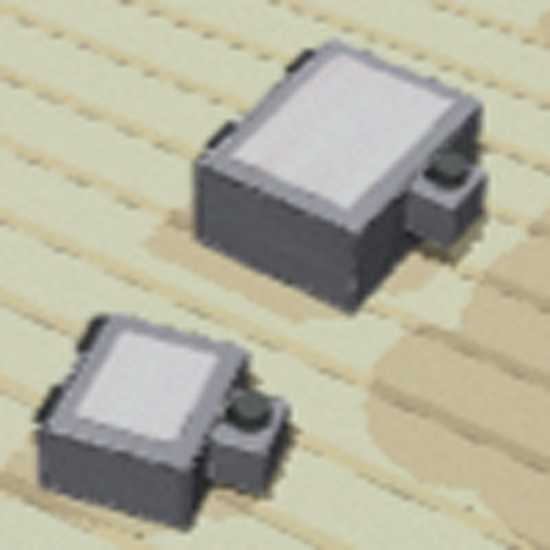

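```bash
python3 - <<'E'
from h import *
a=np.load('pics/top0.npz');b=np.load('pics/side0.npz')
T=lambda x,y:(195+(x+.5)/4-.5,180+(y+.5)/4-.5)
S=lambda x,y:(250+(x+.5)/5.5-.5,185+(y+.5)/5.5-.5)
for n,p,q in [('btn',(506,266),(450,161)),('h+',(383,55),(198,160)),('f+',(379,242),(360,227)),('f-',(626,242),(481,103)),('h-',(628,55),(330,42)),('sbtn',(146,266),(247,406)),('sf-',(212,223),(245,355)),('sf+',(66,254),(190,460))]:
    print(n,*tri(a,T(*p),b,S(*q)))
for n,p,z in [('tumb rim',(88,226),150),('eggcup',(431,241),58),('yellow',(450,138),100)]: print(n,plane(a,p,z))
E
```

```text
btn [ 495.14141764 -112.12433854   83.41785296] 5.640949313817583
h+ [617.47986635 -43.3089165   75.54922213] 3.689515200802427
f+ [510.31586081 -39.7837485   80.67985822] 3.4587203896776137
f- [ 509.43032185 -182.26812979   71.13304143] 2.9985496971463554
h- [ 616.27842204 -186.67793204   68.01903094] 6.555530098172747
sbtn [498.13811306  94.05642306  65.1729886 ] 2.1071220531342667
sf- [522.71952291  56.3496807   56.32685793] 2.3244665978877377
sf+ [504.30497281 139.83403024  63.367292  ] 4.320740396180499
tumb rim [543.4508307  398.82437871 150.        ]
eggcup [ 506.81888941 -373.84806717   58.        ]
yellow [ 744.12174376 -413.40611356  100.        ]
```

The views agree to a few mm: the larger box is aligned with the world axes, its origin is at about (565, −112), the button is at about (494, −112) and the lid top is at z≈73. My plan is to line the fingers up along x, tilted slightly. One finger presses the button while the other sits just above the lid and then backs off along the lid's arc.

```bash
cat >> h.py <<'E'
from scipy.spatial.transform import Rotation as Ro
def delta(p,tilt,yaw=np.pi/2,s=None):
    s=s or read_state(); R=Ro.from_euler('xyz',s['tool_rot']); T=Ro.from_rotvec([0,tilt,0])*Ro.from_euler('xyz',[np.pi,0,yaw])
    print('d cm',np.round(R.inv().apply(np.array(p)-s['eef_pos'])/10,2),'rv',np.round((R.inv()*T).as_rotvec(),3))
E
python3 -c "
from h import *
delta([525,-112,200],0.09)"
```

```text
d cm [ 44.78 -35.34   3.11] rv [ 0.077 -0.055 -1.196]
```

Emit:
send_rows([
  {"dx":44.8,"dy":-35.3,"dz":3.1,"ax":0.077,"ay":-0.055,"az":-1.196,"hand":0.38},
  {"dx":44.8,"dy":-35.3,"dz":3.1,"ax":0.077,"ay":-0.055,"az":-1.196,"hand":0.38},
  {"dx":44.8,"dy":-35.3,"dz":3.1,"ax":0.077,"ay":-0.055,"az":-1.196,"hand":0.38},
  {"dx":44.8,"dy":-35.3,"dz":3.1,"ax":0.077,"ay":-0.055,"az":-1.196,"hand":0.38},
  {"dx":44.8,"dy":-35.3,"dz":3.1,"ax":0.077,"ay":-0.055,"az":-1.196,"hand":0.38},
  {"dx":44.8,"dy":-35.3,"dz":3.1,"ax":0.077,"ay":-0.055,"az":-1.196,"hand":0.38},
  {"dx":44.8,"dy":-35.3,"dz":3.1,"ax":0.077,"ay":-0.055,"az":-1.196,"hand":0.38},
  {"dx":44.8,"dy":-35.3,"dz":3.1,"ax":0.077,"ay":-0.055,"az":-1.196,"hand":0.38},
  {"dx":44.8,"dy":-35.3,"dz":3.1,"ax":0.077,"ay":-0.055,"az":-1.196,"hand":0.38},
  {"dx":44.8,"dy":-35.3,"dz":3.1,"ax":0.077,"ay":-0.055,"az":-1.196,"hand":0.38},
])

```text
clock: 1.1
eef_pos: [490.2, -172.5, 203.9]
tool_rot: [-3.052, 0.002, 1.571]
force: [0.7, -0.4, 0.0]
width: 52.8
gripper_force: 0.0
```

```bash
python3 -c "
from h import *
delta([525,-112,200],0.09)"
```

```text
d cm [6.05 3.5  0.06] rv [ 0.001  0.002 -0.   ]
```

Emit:
send_rows([
  {"dx":6.05,"dy":3.5,"dz":0.06,"hand":0.38},
  {"dx":6.05,"dy":3.5,"dz":0.06,"hand":0.38},
  {"dx":6.05,"dy":3.5,"dz":0.06,"hand":0.38},
  {"dx":6.05,"dy":3.5,"dz":0.06,"hand":0.38},
])

```text
invalid input at $.series[0]: expected keys ax, ay, az, dx, dy, dz, hand
```

```bash
python3 -c "
from h import *
save('wrist','w1');s=read_state();print(s['eef_pos'],s['tool_rot'],s['force'],s['width'])"
```

```text
[ 495.6106962  -161.68160162  203.89294548] [-3.05773937 -0.00599386  1.58255381] [ 4.3255972   6.53759125 -0.53815926] 52.607669582625064
```

View pics/w1.png

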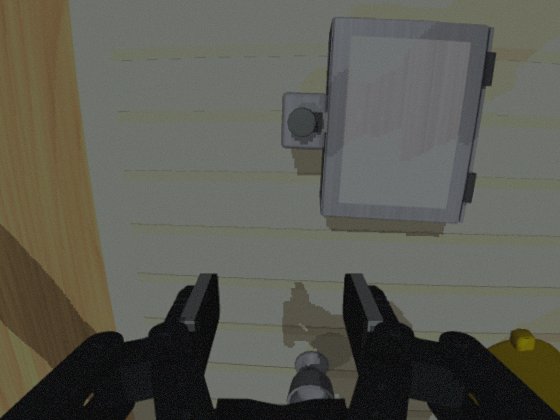

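The wrist view, taken before the arm settled, shows the button at (302,122), the lid at (322–492, 18–222) and the fingertips at about (208,275) and (353,275). I'll resend the move with all the keys.

Emit:
send_rows([
  {"ax":0,"ay":0,"az":0,"dx":4.2,"dy":3.0,"dz":0,"hand":0.38},
  {"ax":0,"ay":0,"az":0,"dx":4.2,"dy":3.0,"dz":0,"hand":0.38},
  {"ax":0,"ay":0,"az":0,"dx":4.2,"dy":3.0,"dz":0,"hand":0.38},
  {"ax":0,"ay":0,"az":0,"dx":4.2,"dy":3.0,"dz":0,"hand":0.38},
  {"ax":0,"ay":0,"az":0,"dx":4.2,"dy":3.0,"dz":0,"hand":0.38},
])

```text
clock: 1.65
eef_pos: [518.6, -134.0, 201.3]
tool_rot: [-3.052, 0.003, 1.568]
force: [0.6, 0.2, -0.7]
width: 52.8
gripper_force: 0.0
```

```bash
python3 -c "
from h import *
save('wrist','w2');s=read_state();print(s['eef_pos'],s['tool_rot'],s['force'],s['width'])"
```

```text
[ 518.73874469 -133.90772458  201.44041678] [-3.05199387e+00  2.66452806e-03  1.56817281e+00] [ 0.93968788 -0.29085986 -0.13877728] 52.730811470368145
```

View pics/w2.png

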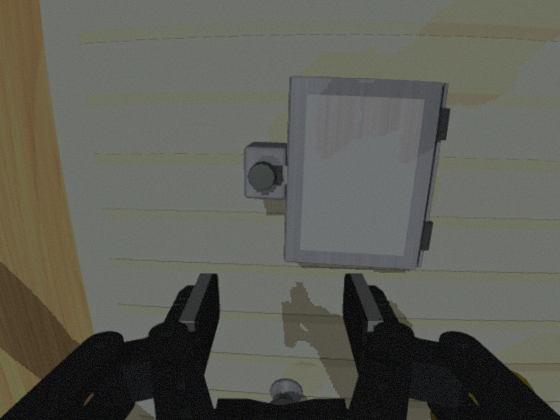

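```bash
python3 - <<'E'
from h import *
a=np.load('pics/top0.npz');b=np.load('pics/side0.npz');w=np.load('pics/w2.npz')
print('cam',-w['R'].T@w['t'])
T=lambda x,y:(195+(x+.5)/4-.5,180+(y+.5)/4-.5)
S=lambda x,y:(250+(x+.5)/5.5-.5,185+(y+.5)/5.5-.5)
for n,p,q,r in [('btn',(506,266),(450,161),(262,175)),('h+',(383,55),(198,160),(446,84)),('f+',(379,242),(360,227),(290,77)),('f-',(626,242),(481,103),(285,262)),('h-',(628,55),(330,42),(419,270))]:
    print(n,'TW',*tri(a,T(*p),w,r),'SW',*tri(b,S(*q),w,r))
for p,z in [((262,175),82),((446,84),72),((290,77),72),((285,262),72),((419,270),72)]:print(plane(w,p,z))
R=Ro.from_euler('xyz',[-3.052,.00266,1.568]).as_matrix()
e=np.array([518.74,-133.9,201.44])
P=[e+R@np.array(v) for v in [(0,0,0),(11,26.4,0),(-11,26.4,0),(11,-26.4,0),(11,26.4,-8),(-11,26.4,-8)]]
print(cv2.projectPoints(np.array(P),cv2.Rodrigues(w['R'])[0],w['t'],w['mtx'],np.array([float(w['k1']),0,0,0]))[0][:,0].round())
E
```

```text
cam [530.57812027 -54.45300554 343.53738479]
btn TW [ 496.54602257 -107.73036476   98.99210996] 3.825724404536773 SW [ 492.41319654 -109.79522236   85.85553579] 2.6762955476334302
h+ TW [620.18237086 -44.03222007  69.69453544] 2.8680398278122934 SW [618.14963071 -45.8378391   73.7986472 ] 2.300289836072568
f+ TW [511.60473332 -40.53016571  52.87691572] 1.398514049750996 SW [511.50301741 -42.8253403   77.67968741] 2.835481064498802
f- TW [ 510.05724214 -180.21815248   78.31294951] 1.35632414814367 SW [ 508.66184284 -183.95169662   70.21934883] 0.27300991070332287
h- TW [ 617.41036474 -185.41886014   71.95884099] 3.2821602875539146 SW [ 616.25925122 -189.86011174   66.0326088 ] 3.5323007817096688
[ 492.9587559  -109.78349166   82.        ]
[619.90901164 -45.46242469  72.        ]
[512.36811726 -41.88406652  72.        ]
[ 508.90521994 -183.00328218   72.        ]
[ 616.03064498 -186.30726937   72.        ]
[[284. 287.]
 [346. 264.]
 [343. 309.]
 [222. 264.]
 [349. 273.]
 [346. 319.]]
```

```bash
python3 -c "
from h import *
delta([524,-111,84],0.095,np.pi/2-.025)"
```

```text
d cm [ 2.32  1.57 11.64] rv [0.005 0.002 0.022]
```

Emit:
send_rows([
  {"ax":0.005,"ay":0.002,"az":0.022,"dx":2.3,"dy":1.57,"dz":2.5,"hand":0.38},
  {"ax":0.005,"ay":0.002,"az":0.022,"dx":2.3,"dy":1.57,"dz":5.5,"hand":0.38},
  {"ax":0.005,"ay":0.002,"az":0.022,"dx":2.3,"dy":1.57,"dz":8.5,"hand":0.38},
  {"ax":0.005,"ay":0.002,"az":0.022,"dx":2.3,"dy":1.57,"dz":10.5,"hand":0.38},
  {"ax":0.005,"ay":0.002,"az":0.022,"dx":2.3,"dy":1.57,"dz":11.6,"hand":0.38},
  {"ax":0.005,"ay":0.002,"az":0.022,"dx":2.3,"dy":1.57,"dz":11.6,"hand":0.38},
  {"ax":0.005,"ay":0.002,"az":0.022,"dx":2.3,"dy":1.57,"dz":11.6,"hand":0.38},
])

```text
clock: 2.4
eef_pos: [525.4, -110.0, 85.1]
tool_rot: [-3.049, 0.002, 1.548]
force: [0.3, -0.3, -0.2]
width: 53.3
gripper_force: 0.0
```

```bash
python3 -c "
from h import *
save('wrist','w3');s=read_state();print(s['eef_pos'],s['tool_rot'],s['force'],s['width'])
b=save('side','s3')['pixels'][150:250,260:360,::-1]
w=cv2.imread('pics/w3.png')
cv2.imwrite('pics/c3.png',cv2.convertScaleAbs(np.hstack([w[:400,:400],cv2.resize(b,(400,400),interpolation=2)]),alpha=1.5))"
```

```text
[ 525.76201701 -109.93400365   85.50314154] [-3.04971162e+00  2.25464371e-03  1.54795907e+00] [0.02974012 0.59270506 0.35488546] 52.48892067882992
```

View pics/c3.png

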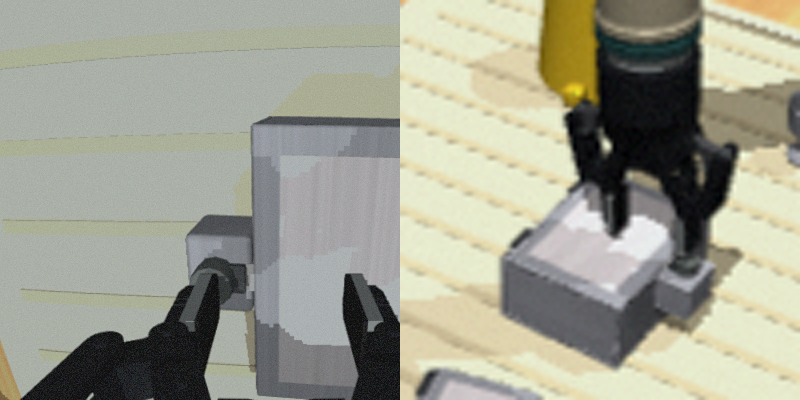

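Finger A stands right over the button (button at about (213,277) in the wrist crop), and finger B is over the lid. I'll go down in small steps while watching the force.

Emit:
send_rows([
  {"ax":0,"ay":0,"az":0,"dx":0,"dy":-0.1,"dz":0.1,"hand":0.38},
  {"ax":0,"ay":0,"az":0,"dx":0,"dy":-0.1,"dz":0.2,"hand":0.38},
  {"ax":0,"ay":0,"az":0,"dx":0,"dy":-0.1,"dz":0.3,"hand":0.38},
  {"ax":0,"ay":0,"az":0,"dx":0,"dy":-0.1,"dz":0.4,"hand":0.38},
  {"ax":0,"ay":0,"az":0,"dx":0,"dy":-0.1,"dz":0.4,"hand":0.38},
])

```text
clock: 3.0
eef_pos: [523.4, -109.4, 80.5]
tool_rot: [-3.047, 0.002, 1.549]
force: [-0.4, 0.5, -0.4]
width: 52.7
gripper_force: 0.0
```

Emit:
send_rows([
  {"ax":0,"ay":0,"az":0,"dx":0,"dy":0,"dz":0.1,"hand":0.38},
  {"ax":0,"ay":0,"az":0,"dx":0,"dy":0,"dz":0.2,"hand":0.38},
  {"ax":0,"ay":0,"az":0,"dx":0,"dy":0,"dz":0.2,"hand":0.38},
])

```text
clock: 3.3
eef_pos: [523.5, -109.5, 78.6]
tool_rot: [-3.048, 0.002, 1.549]
force: [-0.1, -0.3, 1.7]
width: 52.6
gripper_force: 0.7
```

Emit:
send_rows([
  {"ax":0,"ay":0,"az":0,"dx":0,"dy":0,"dz":0.1,"hand":0.38},
  {"ax":0,"ay":0,"az":0,"dx":0,"dy":0,"dz":0.2,"hand":0.38},
  {"ax":0,"ay":0,"az":0,"dx":0,"dy":0,"dz":0.2,"hand":0.38},
])

```text
clock: 3.6
eef_pos: [523.5, -109.5, 76.7]
tool_rot: [-3.048, 0.002, 1.549]
force: [0.4, 0.2, 4.4]
width: 52.7
gripper_force: 2.0
```

Emit:
send_rows([
  {"ax":0,"ay":0,"az":0,"dx":0,"dy":0,"dz":0.1,"hand":0.38},
  {"ax":0,"ay":0,"az":0,"dx":0,"dy":0,"dz":0.1,"hand":0.38},
])

```text
clock: 3.8
eef_pos: [523.4, -109.5, 75.7]
tool_rot: [-3.048, 0.002, 1.549]
force: [-0.0, -0.1, 4.8]
width: 53.1
gripper_force: 2.2
```

```bash
python3 -c "
from h import *
for i in range(3):
  get_image('top');s=read_state();print(s['eef_pos'],s['force'],s['torque'],s['gripper_force'])"
```

```text
[ 523.42885525 -109.46262502   75.76889123] [1.53317186 0.27937057 3.90998989] [ 0.09990884 -0.17614953 -0.03648374] 2.2232661506859586
[ 523.37950264 -109.46823644   75.75093509] [1.01707816 0.38172882 4.49146027] [ 0.06495941 -0.17613359  0.02060071] 2.221409979101736
[ 523.40285765 -109.472162     75.73474301] [-0.29207288  0.47091701  4.50701122] [-0.00687366 -0.26403497 -0.02254347] 2.2215838280681055
```

The force went from 1.7 N to 4.4 N, then rose only at the button's spring rate. That fits a released lid pushing up on finger B. I'll work out the arc to back off along.

```bash
python3 -c "
import numpy as np
r=64.5;t=.095
f=lambda h:np.array([r*(1-np.cos(h))+4*np.sin(h),r*np.sin(h)+4*(np.cos(h)-1)])
M=np.array([[np.cos(t),-np.sin(t)],[-np.sin(t),-np.cos(t)]])
h=np.r_[np.linspace(0,1.75,51)]
for k in range(5):
  print(k,h[k*10+10].round(2),[tuple((M@(f(a)-f(h[k*10]))/10).round(2)) for a in h[k*10+1:k*10+11]])
"
```

```text
0 0.35 [(np.float64(-0.0), np.float64(-0.23)), (np.float64(0.0), np.float64(-0.45)), (np.float64(0.01), np.float64(-0.68)), (np.float64(0.03), np.float64(-0.9)), (np.float64(0.06), np.float64(-1.13)), (np.float64(0.1), np.float64(-1.35)), (np.float64(0.14), np.float64(-1.57)), (np.float64(0.19), np.float64(-1.79)), (np.float64(0.25), np.float64(-2.01)), (np.float64(0.32), np.float64(-2.23))]
1 0.7 [(np.float64(0.07), np.float64(-0.21)), (np.float64(0.16), np.float64(-0.42)), (np.float64(0.24), np.float64(-0.63)), (np.float64(0.34), np.float64(-0.84)), (np.float64(0.44), np.float64(-1.04)), (np.float64(0.55), np.float64(-1.24)), (np.float64(0.67), np.float64(-1.43)), (np.float64(0.8), np.float64(-1.62)), (np.float64(0.93), np.float64(-1.8)), (np.float64(1.06), np.float64(-1.98))]
2 1.05 [(np.float64(0.14), np.float64(-0.18)), (np.float64(0.29), np.float64(-0.35)), (np.float64(0.45), np.float64(-0.51)), (np.float64(0.61), np.float64(-0.67)), (np.float64(0.77), np.float64(-0.82)), (np.float64(0.94), np.float64(-0.97)), (np.float64(1.12), np.float64(-1.11)), (np.float64(1.3), np.float64(
[... 176 characters left out ...]
loat64(0.59), np.float64(-0.33)), (np.float64(0.8), np.float64(-0.42)), (np.float64(1.01), np.float64(-0.51)), (np.float64(1.22), np.float64(-0.59)), (np.float64(1.43), np.float64(-0.66)), (np.float64(1.65), np.float64(-0.73)), (np.float64(1.87), np.float64(-0.78)), (np.float64(2.09), np.float64(-0.83))]
4 1.75 [(np.float64(0.22), np.float64(-0.04)), (np.float64(0.45), np.float64(-0.08)), (np.float64(0.67), np.float64(-0.1)), (np.float64(0.9), np.float64(-0.12)), (np.float64(1.12), np.float64(-0.13)), (np.float64(1.35), np.float64(-0.13)), (np.float64(1.57), np.float64(-0.13)), (np.float64(1.8), np.float64(-0.12)), (np.float64(2.03), np.float64(-0.09)), (np.float64(2.25), np.float64(-0.06))]
```

First part, with a gentle start.

Emit:
send_rows([
  {"ax":0,"ay":0,"az":0,"dx":0,"dy":0,"dz":-0.12,"hand":0.38},
  {"ax":0,"ay":0,"az":0,"dx":0,"dy":0,"dz":-0.3,"hand":0.38},
  {"ax":0,"ay":0,"az":0,"dx":0,"dy":0,"dz":-0.5,"hand":0.38},
  {"ax":0,"ay":0,"az":0,"dx":0,"dy":0.01,"dz":-0.7,"hand":0.38},
  {"ax":0,"ay":0,"az":0,"dx":0,"dy":0.03,"dz":-0.9,"hand":0.38},
])

```text
clock: 4.45
eef_pos: [523.7, -109.5, 84.4]
tool_rot: [-3.047, 0.002, 1.549]
force: [-0.2, -0.1, -0.5]
width: 52.8
gripper_force: 0.0
```

```bash
python3 -c "
from h import *
save('wrist','w4');s=read_state();print(s['eef_pos'],s['force'],s['torque'],s['gripper_force'])
b=save('side','s4')['pixels'][150:250,260:360,::-1]
w=cv2.imread('pics/w4.png')
cv2.imwrite('pics/c4.png',cv2.convertScaleAbs(np.hstack([w[:400,100:500],cv2.resize(b,(400,400),interpolation=2)]),alpha=1.5))"
```

```text
[ 524.12546292 -109.55494654   84.7840864 ] [ 0.74470595 -0.15082519  0.78273138] [ 0.03552095 -0.18032437  0.01190114] 0.0
```

View pics/c4.png

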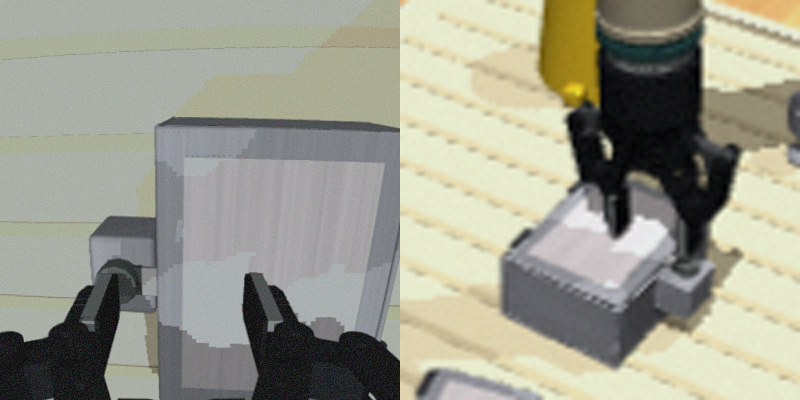

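The picture doesn't clearly show any gap under the lid: its front edge is at about (156,125) in the wrist crop and its corner at (615,303) in the side crop. I'll check numerically by comparing with the side view from before the press.

```bash
python3 - <<'E'
from h import *
a=cv2.cvtColor(np.load('pics/s3.npz')['pixels'],7);b=cv2.cvtColor(np.load('pics/s4.npz')['pixels'],7)
c=cv2.cvtColor(np.load('pics/side0.npz')['pixels'],7)
S=lambda x,y:(250+(x+.5)/5.5-.5,185+(y+.5)/5.5-.5)
# vertical brightness profile across lid's +y edge and front corner; wall dark below
for col in (292,298,304,310,313):
    print(col,'s0',c[208:232,col].tolist(),'\n    s3',a[208:232,col].tolist(),'\n    s4',b[208:232,col].tolist())
E
```

```text
292 s0 [64, 96, 105, 108, 120, 131, 104, 107, 110, 81, 49, 61, 62, 61, 60, 62, 62, 63, 62, 61, 60, 60, 61, 73] 
    s3 [55, 84, 94, 97, 107, 117, 95, 93, 101, 83, 55, 66, 64, 64, 65, 66, 68, 66, 66, 64, 64, 65, 66, 78] 
    s4 [58, 85, 96, 101, 114, 117, 93, 95, 99, 73, 62, 66, 67, 65, 66, 65, 65, 65, 67, 64, 66, 63, 66, 79]
298 s0 [145, 144, 147, 146, 147, 145, 142, 140, 117, 108, 108, 107, 71, 58, 60, 61, 59, 62, 61, 63, 64, 61, 58, 59] 
    s3 [132, 134, 132, 134, 134, 131, 129, 127, 107, 97, 96, 101, 74, 64, 64, 64, 66, 66, 66, 66, 67, 66, 62, 65] 
    s4 [131, 134, 131, 133, 134, 131, 129, 125, 105, 94, 96, 103, 65, 63, 65, 67, 64, 66, 65, 67, 66, 67, 63, 64]
304 s0 [147, 146, 146, 147, 147, 149, 149, 147, 146, 143, 140, 109, 108, 107, 99, 54, 61, 60, 59, 60, 61, 62, 63, 62] 
    s3 [132, 131, 130, 133, 134, 136, 137, 134, 132, 130, 126, 100, 99, 112, 105, 59, 64, 65, 65, 63, 64, 65, 66, 66] 
    s4 [133, 131, 131, 132, 135, 135, 135, 134, 133, 129, 120, 95, 101, 116, 73, 82, 66, 64, 65, 64, 64, 66, 66, 67]
310 s0 [149, 148, 149, 148, 147, 147, 146, 146, 144, 146, 146, 146, 145, 134, 111, 109, 107, 77, 60, 60, 57, 59, 59, 60] 
    s3 [138, 137, 135, 134, 135, 133, 132, 132, 132, 133, 134, 132, 134, 142, 119, 117, 113, 82, 62, 65, 63, 63, 63, 63] 
    s4 [137, 137, 135, 133, 135, 132, 132, 130, 132, 132, 132, 130, 131, 119, 115, 116, 109, 60, 73, 65, 63, 64, 64, 63]
313 s0 [148, 148, 148, 147, 146, 146, 147, 146, 146, 146, 147, 148, 149, 147, 136, 115, 109, 111, 103, 65, 58, 56, 56, 58] 
    s3 [35, 81, 144, 155, 151, 133, 133, 132, 132, 133, 134, 135, 137, 150, 143, 122, 115, 118, 107, 68, 61, 61, 60, 63] 
    s4 [49, 75, 133, 142, 152, 132, 133, 133, 133, 132, 134, 136, 140, 150, 112, 116, 118, 115, 68, 98, 62, 62, 58, 61]
```

```bash
python3 - <<'E'
from h import *
for i in range(3):
    b=save('side','s5')
    s=read_state();print(s['clock'],s['eef_pos'].round(1),s['force'].round(1),cv2.cvtColor(b['pixels'],7)[208:232,313].tolist())
E
```

```text
4.6 [ 524.2 -109.5   84.6] [-0.6  0.2  0.1] [41, 78, 140, 143, 151, 133, 132, 133, 133, 133, 134, 134, 138, 149, 115, 116, 118, 112, 67, 97, 61, 63, 59, 61]
4.65 [ 524.1 -109.5   84.5] [-0.3  0.4 -0.4] [50, 74, 135, 142, 151, 133, 132, 133, 133, 133, 134, 136, 138, 149, 113, 117, 117, 113, 67, 98, 64, 62, 59, 62]
4.7 [ 524.  -109.5   84.5] [ 0.5  0.6 -0.3] [61, 71, 120, 142, 153, 133, 132, 132, 131, 133, 134, 135, 138, 149, 114, 117, 118, 113, 67, 97, 62, 61, 59, 59]
```

```bash
python3 - <<'E'
from h import *
a=cv2.imread('pics/s3.png')[190:245,280:345];b=cv2.imread('pics/s5.png')[190:245,280:345]
w3=cv2.imread('pics/w3.png')[100:350,150:450];w=cv2.imread('pics/w4.png')[100:350,150:450]
f=lambda x:cv2.convertScaleAbs(cv2.resize(x,(400,300),interpolation=2),alpha=1.7)
cv2.imwrite('pics/c5.png',np.vstack([np.hstack([f(a),f(b)]),np.hstack([f(w3),f(w)])]))
E
```

```text
(no output)
```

View pics/c5.png

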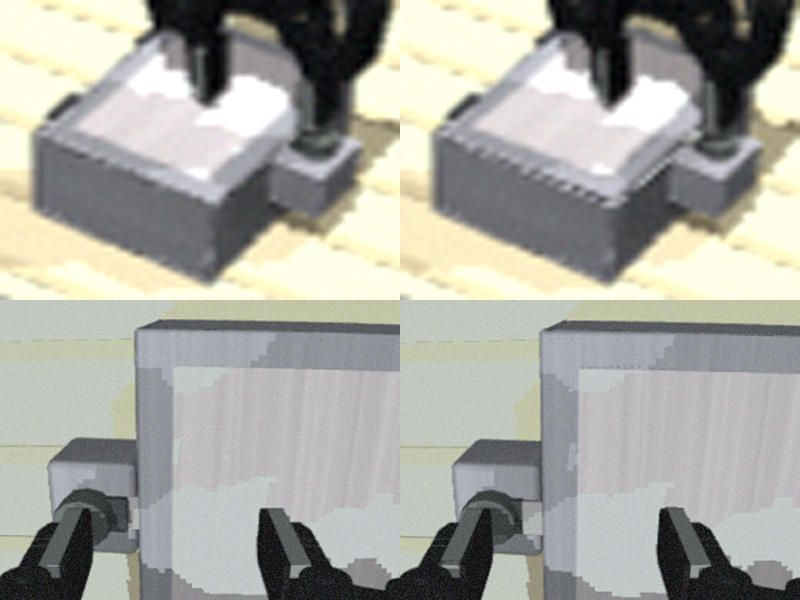

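The lid is ajar by only about 0.02–0.03 rad (a thin dark gap line runs along its edges, from (445,135) to (615,200) in the right-hand side panel). It isn't following the finger. The catch has probably not fully let go because finger B reached the lid first. I'll reduce the tilt and press deeper.

Emit:
send_rows([
  {"ax":-0.035,"ay":0,"az":0,"dx":0,"dy":0,"dz":0.1,"hand":0.38},
  {"ax":-0.035,"ay":0,"az":0,"dx":0,"dy":0,"dz":0.25,"hand":0.38},
  {"ax":-0.035,"ay":0,"az":0,"dx":0,"dy":0,"dz":0.4,"hand":0.38},
  {"ax":-0.035,"ay":0,"az":0,"dx":0,"dy":0,"dz":0.55,"hand":0.38},
  {"ax":-0.035,"ay":0,"az":0,"dx":0,"dy":0,"dz":0.65,"hand":0.38},
  {"ax":-0.035,"ay":0,"az":0,"dx":0,"dy":0,"dz":0.7,"hand":0.38},
  {"ax":-0.035,"ay":0,"az":0,"dx":0,"dy":0,"dz":0.7,"hand":0.38},
])

```text
clock: 5.4
eef_pos: [523.8, -109.4, 77.8]
tool_rot: [-3.083, 0.002, 1.549]
force: [-0.8, 0.6, 3.8]
width: 52.8
gripper_force: 1.9
```

```bash
cat >> h.py <<'E'
def look():
    b=save('side','s6');s=read_state();g=cv2.cvtColor(b['pixels'],7)
    print(s['clock'],s['eef_pos'].round(1),s['force'].round(1),s['torque'].round(2),round(s['gripper_force'],1))
    for c in (304,313): print(g[204:232,c].tolist())
E
python3 -c "
from h import *
look()"
```

```text
5.45 [ 523.8 -109.5   77.8] [-0.2  0.1  4.3] [ 0.06  0.02 -0.  ] 1.9
[153, 154, 152, 133, 131, 132, 133, 132, 134, 136, 135, 134, 128, 127, 108, 95, 100, 95, 46, 88, 64, 64, 62, 66, 65, 66, 65, 67]
[53, 53, 54, 55, 55, 57, 67, 139, 132, 131, 131, 130, 132, 131, 134, 139, 152, 135, 115, 115, 113, 74, 56, 98, 63, 62, 59, 61]
```

Emit:
send_rows([
  {"ax":0,"ay":0,"az":0,"dx":0,"dy":0,"dz":0.1,"hand":0.38},
  {"ax":0,"ay":0,"az":0,"dx":0,"dy":0,"dz":0.1,"hand":0.38},
])

```text
clock: 5.65
eef_pos: [523.7, -109.4, 76.7]
tool_rot: [-3.083, 0.002, 1.549]
force: [-0.3, -0.6, 4.4]
width: 52.7
gripper_force: 2.2
```

```bash
python3 -c "
from h import *
look()"
```

```text
5.7 [ 523.8 -109.5   76.7] [-0.2  0.   4.6] [ 0.07 -0.03  0.01] 2.2
[154, 153, 141, 139, 131, 133, 132, 132, 134, 135, 136, 131, 130, 126, 107, 91, 98, 96, 56, 86, 64, 63, 65, 65, 65, 64, 67, 65]
[51, 57, 54, 52, 52, 52, 61, 127, 132, 132, 132, 132, 133, 133, 134, 136, 138, 148, 116, 116, 118, 110, 56, 98, 62, 62, 59, 61]
```

The lid moves with finger B while the button is held down, and only stayed down once I let the button rise early. So I'll keep finger A on the button and pivot about its tip, which raises finger B slowly.

Emit:
send_rows([
  {"ax":-0.02,"ay":0,"az":0,"dx":0,"dy":0.015,"dz":-0.05,"hand":0.38},
  {"ax":-0.04,"ay":0,"az":0,"dx":0,"dy":0.03,"dz":-0.11,"hand":0.38},
  {"ax":-0.06,"ay":0,"az":0,"dx":0,"dy":0.045,"dz":-0.16,"hand":0.38},
  {"ax":-0.08,"ay":0,"az":0,"dx":0,"dy":0.055,"dz":-0.21,"hand":0.38},
  {"ax":-0.1,"ay":0,"az":0,"dx":0,"dy":0.067,"dz":-0.27,"hand":0.38},
  {"ax":-0.1,"ay":0,"az":0,"dx":0,"dy":0.067,"dz":-0.27,"hand":0.38},
])

```text
clock: 6.3
eef_pos: [524.2, -109.5, 79.5]
tool_rot: [3.1, 0.002, 1.549]
force: [-0.6, 0.2, 4.4]
width: 52.7
gripper_force: 2.1
```

```bash
python3 -c "
from h import *
look()"
```

```text
6.35 [ 524.2 -109.5   79.4] [-1.3  0.3  4.8] [0.1  0.17 0.01] 2.1
[152, 150, 138, 129, 128, 129, 129, 132, 132, 132, 130, 129, 126, 107, 92, 93, 96, 50, 57, 87, 66, 65, 64, 64, 64, 67, 67, 65]
[54, 58, 57, 56, 60, 91, 129, 130, 130, 128, 131, 130, 132, 132, 131, 124, 118, 114, 113, 96, 38, 46, 57, 103, 61, 61, 59, 62]
```

The lid follows: its edge has risen from row index 22 to 19 and the gap is widening. I'll continue pivoting.

Emit:
send_rows([
  {"ax":-0.025,"ay":0,"az":0,"dx":0,"dy":0.02,"dz":-0.07,"hand":0.38},
  {"ax":-0.05,"ay":0,"az":0,"dx":0,"dy":0.04,"dz":-0.13,"hand":0.38},
  {"ax":-0.075,"ay":0,"az":0,"dx":0,"dy":0.05,"dz":-0.2,"hand":0.38},
  {"ax":-0.1,"ay":0,"az":0,"dx":0,"dy":0.067,"dz":-0.27,"hand":0.38},
  {"ax":-0.125,"ay":0,"az":0,"dx":0,"dy":0.08,"dz":-0.34,"hand":0.38},
  {"ax":-0.15,"ay":0,"az":0,"dx":0,"dy":0.09,"dz":-0.41,"hand":0.38},
  {"ax":-0.175,"ay":0,"az":0,"dx":0,"dy":0.1,"dz":-0.48,"hand":0.38},
  {"ax":-0.2,"ay":0,"az":0,"dx":0,"dy":0.105,"dz":-0.55,"hand":0.38},
  {"ax":-0.2,"ay":0,"az":0,"dx":0,"dy":0.105,"dz":-0.55,"hand":0.38},
])

```text
clock: 7.25
eef_pos: [525.2, -109.5, 84.7]
tool_rot: [2.9, 0.002, 1.549]
force: [-1.3, -0.6, 3.7]
width: 53.3
gripper_force: 2.2
```

```bash
python3 -c "
from h import *
look()
b=np.load('pics/s6.npz')['pixels'][150:250,260:360,::-1]
w=save('wrist','w6')['pixels'][:400,100:500,::-1]
cv2.imwrite('pics/c6.png',cv2.convertScaleAbs(np.hstack([w,cv2.resize(b,(400,400),interpolation=2)]),alpha=1.5))"
```

```text
7.3 [ 525.  -109.5   84.7] [0.7 1.1 4.2] [ 0.06  0.02 -0.01] 2.2
[144, 140, 123, 123, 124, 127, 127, 125, 122, 120, 118, 87, 92, 93, 45, 46, 48, 48, 58, 86, 65, 65, 64, 64, 65, 66, 66, 66]
[83, 83, 90, 123, 124, 122, 123, 124, 126, 127, 123, 113, 94, 92, 94, 97, 42, 47, 48, 48, 49, 46, 57, 100, 62, 62, 57, 61]
```

View pics/c6.png

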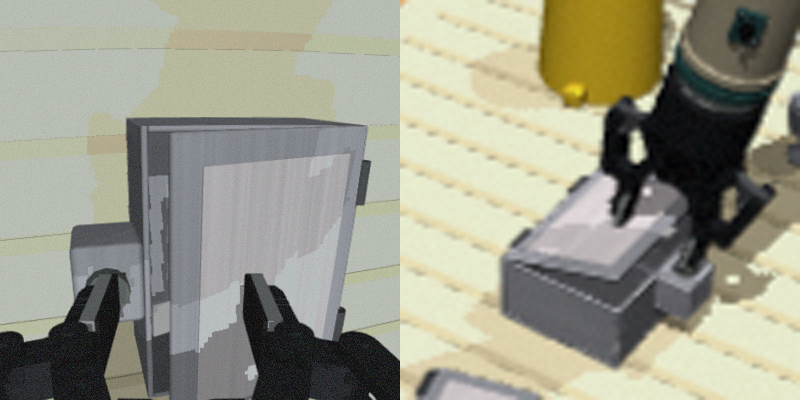

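The lid is held open by finger B at about 0.26 rad, under control: in the side crop its front corner is at (610,275) and the rim at (617,305). The tracked corner of finger B lies about 70 mm from the hinge. I'll work out the rest of the arc, bringing the tool's tilt back as it goes.

```bash
python3 -c "
import numpy as np
r=66;n=50
th=np.linspace(.265,1.86,n+1);ti=np.linspace(-.24,.1,n+1)
def tcp(h,t):
  C=np.array([-r*np.cos(h)+4*np.sin(h),r*np.sin(h)+4*np.cos(h)])
  ty=np.array([np.cos(t),-np.sin(t)]);tz=np.array([-np.sin(t),-np.cos(t)])
  return C-26.4*ty+8*tz,ty,tz
for k in range(5):
  p0,ty,tz=tcp(th[10*k],ti[10*k])
  print(k,th[10*k+10].round(2),(p0+[615,76.7]).round(1))
  for j in range(1,11):
    d=(tcp(th[10*k+j],ti[10*k+j])[0]-p0)/10
    print('  ',(ti[10*k+j]-ti[10*k]).round(3),(d@ty).round(2),(d@tz).round(2))
"
```

```text
0 0.58 [528.6  83.8]
   0.007 0.11 -0.19
   0.014 0.23 -0.38
   0.02 0.35 -0.57
   0.027 0.48 -0.75
   0.034 0.61 -0.93
   0.041 0.75 -1.11
   0.048 0.89 -1.27
   0.054 1.04 -1.44
   0.061 1.19 -1.6
   0.068 1.34 -1.75
1 0.9 [537.5 104. ]
   0.007 0.15 -0.16
   0.014 0.31 -0.31
   0.02 0.47 -0.46
   0.027 0.63 -0.61
   0.034 0.8 -0.75
   0.041 0.97 -0.88
   0.048 1.14 -1.01
   0.054 1.32 -1.13
   0.061 1.51 -1.25
   0.068 1.69 -1.36
2 1.22 [551.8 120.3]
   0.007 0.18 -0.12
   0.014 0.37 -0.23
   0.02 0.55 -0.33
   0.027 0.74 -0.43
   0.034 0.93 -0.52
   0.041 1.13 -0.61
   0.048 1.33 -0.69
   0.054 1.53 -0.76
   0.061 1.73 -0.83
   0.068 1.93 -0.89
3 1.54 [570.1 131.1]
   0.007 0.2 -0.07
   0.014 0.4 -0.13
   0.02 0.6 -0.18
   0.027 0.81 -0.23
   0.034 1.01 -0.27
   0.041 1.22 -0.31
   0.048 1.42 -0.33
   0.054 1.63 -0.35
   0.061 1.84 -0.37
   0.068 2.04 -0.38
4 1.86 [590.4 135.6]
   0.007 0.21 -0.01
   0.014 0.41 -0.02
   0.02 0.62 -0.02
   0.027 0.82 -0.02
   0.034 1.02 -0.01
   0.041 1.23 0.01
   0.048 1.43 0.04
   0.054 1.63 0.07
   0.061 1.83 0.11
   0.068 2.03 0.15
```

Emit:
send_rows([
  {"ax":0.007,"ay":0,"az":0,"dx":0,"dy":0.08,"dz":-0.16,"hand":0.38},
  {"ax":0.014,"ay":0,"az":0,"dx":0,"dy":0.21,"dz":-0.36,"hand":0.38},
  {"ax":0.02,"ay":0,"az":0,"dx":0,"dy":0.34,"dz":-0.56,"hand":0.38},
  {"ax":0.027,"ay":0,"az":0,"dx":0,"dy":0.48,"dz":-0.75,"hand":0.38},
  {"ax":0.034,"ay":0,"az":0,"dx":0,"dy":0.61,"dz":-0.93,"hand":0.38},
  {"ax":0.041,"ay":0,"az":0,"dx":0,"dy":0.75,"dz":-1.11,"hand":0.38},
  {"ax":0.048,"ay":0,"az":0,"dx":0,"dy":0.89,"dz":-1.27,"hand":0.38},
  {"ax":0.054,"ay":0,"az":0,"dx":0,"dy":1.04,"dz":-1.44,"hand":0.38},
  {"ax":0.061,"ay":0,"az":0,"dx":0,"dy":1.19,"dz":-1.6,"hand":0.38},
  {"ax":0.068,"ay":0,"az":0,"dx":0,"dy":1.34,"dz":-1.75,"hand":0.38},
])

```text
clock: 8.35
eef_pos: [534.1, -109.8, 105.1]
tool_rot: [2.969, 0.002, 1.548]
force: [0.7, -0.6, 1.1]
width: 53.0
gripper_force: 0.5
```

```bash
python3 - <<'E'
from h import *
s=read_state();print(s['clock'],s['eef_pos'].round(1),s['tool_rot'].round(3),s['force'].round(1),round(s['gripper_force'],1))
b=save('side','s7');g=cv2.cvtColor(b['pixels'],7)
for c in (295,304,310): print(g[185:232,c].tolist())
E
```

```text
8.35 [ 534.1 -109.8  105.1] [2.969e+00 2.000e-03 1.548e+00] [ 0.7 -0.6  1.1] 0.5
[154, 155, 153, 154, 156, 154, 151, 149, 148, 151, 154, 154, 153, 154, 154, 154, 154, 154, 151, 134, 103, 86, 102, 108, 105, 95, 76, 78, 46, 34, 34, 32, 34, 50, 87, 66, 67, 66, 65, 67, 68, 66, 68, 63, 65, 65, 63]
[146, 137, 136, 153, 154, 154, 154, 152, 152, 130, 76, 60, 96, 111, 119, 122, 121, 119, 107, 108, 109, 104, 105, 103, 89, 76, 85, 43, 48, 49, 49, 49, 47, 47, 47, 48, 50, 56, 88, 65, 64, 64, 66, 66, 68, 64, 65]
[10, 7, 21, 70, 120, 134, 124, 76, 86, 64, 21, 24, 36, 84, 106, 95, 107, 107, 107, 106, 106, 107, 102, 84, 80, 85, 54, 63, 63, 51, 49, 50, 49, 49, 50, 48, 56, 64, 65, 66, 78, 76, 64, 62, 63, 62, 63]
```

The lid is following with light contact force. On to the next part of the arc.

Emit:
send_rows([
  {"ax":0.007,"ay":0,"az":0,"dx":0,"dy":0.15,"dz":-0.16,"hand":0.38},
  {"ax":0.014,"ay":0,"az":0,"dx":0,"dy":0.31,"dz":-0.31,"hand":0.38},
  {"ax":0.02,"ay":0,"az":0,"dx":0,"dy":0.47,"dz":-0.46,"hand":0.38},
  {"ax":0.027,"ay":0,"az":0,"dx":0,"dy":0.63,"dz":-0.61,"hand":0.38},
  {"ax":0.034,"ay":0,"az":0,"dx":0,"dy":0.8,"dz":-0.75,"hand":0.38},
  {"ax":0.041,"ay":0,"az":0,"dx":0,"dy":0.97,"dz":-0.88,"hand":0.38},
  {"ax":0.048,"ay":0,"az":0,"dx":0,"dy":1.14,"dz":-1.01,"hand":0.38},
  {"ax":0.054,"ay":0,"az":0,"dx":0,"dy":1.32,"dz":-1.13,"hand":0.38},
  {"ax":0.061,"ay":0,"az":0,"dx":0,"dy":1.51,"dz":-1.25,"hand":0.38},
  {"ax":0.068,"ay":0,"az":0,"dx":0,"dy":1.69,"dz":-1.36,"hand":0.38},
])

```text
clock: 9.4
eef_pos: [548.4, -109.9, 121.4]
tool_rot: [3.037, 0.002, 1.549]
force: [-0.4, -0.2, 0.5]
width: 53.2
gripper_force: 0.4
```

Emit:
send_rows([
  {"ax":0.007,"ay":0,"az":0,"dx":0,"dy":0.18,"dz":-0.12,"hand":0.38},
  {"ax":0.014,"ay":0,"az":0,"dx":0,"dy":0.37,"dz":-0.23,"hand":0.38},
  {"ax":0.02,"ay":0,"az":0,"dx":0,"dy":0.55,"dz":-0.33,"hand":0.38},
  {"ax":0.027,"ay":0,"az":0,"dx":0,"dy":0.74,"dz":-0.43,"hand":0.38},
  {"ax":0.034,"ay":0,"az":0,"dx":0,"dy":0.93,"dz":-0.52,"hand":0.38},
  {"ax":0.041,"ay":0,"az":0,"dx":0,"dy":1.13,"dz":-0.61,"hand":0.38},
  {"ax":0.048,"ay":0,"az":0,"dx":0,"dy":1.33,"dz":-0.69,"hand":0.38},
  {"ax":0.054,"ay":0,"az":0,"dx":0,"dy":1.53,"dz":-0.76,"hand":0.38},
  {"ax":0.061,"ay":0,"az":0,"dx":0,"dy":1.73,"dz":-0.83,"hand":0.38},
  {"ax":0.068,"ay":0,"az":0,"dx":0,"dy":1.93,"dz":-0.89,"hand":0.38},
])

```text
clock: 10.4
eef_pos: [566.6, -110.3, 132.2]
tool_rot: [3.105, 0.002, 1.549]
force: [0.4, -0.4, 0.9]
width: 52.8
gripper_force: 0.4
```

```bash
python3 - <<'E'
from h import *
s=read_state();print(s['clock'],s['eef_pos'].round(1),s['tool_rot'].round(3),s['force'].round(1),round(s['gripper_force'],1))
b=save('side','s8');g=b['pixels'];save('wrist','w8');save('top','t8')
# coarse: pixels changed vs side0 around box
E
```

```text
10.4 [ 566.6 -110.3  132.2] [3.105e+00 2.000e-03 1.549e+00] [ 0.4 -0.4  0.9] 0.4
```

Contact is still there at about 1.2 rad. I'll continue through upright to the stop.

Emit:
send_rows([
  {"ax":0.007,"ay":0,"az":0,"dx":0,"dy":0.2,"dz":-0.07,"hand":0.38},
  {"ax":0.014,"ay":0,"az":0,"dx":0,"dy":0.4,"dz":-0.13,"hand":0.38},
  {"ax":0.02,"ay":0,"az":0,"dx":0,"dy":0.6,"dz":-0.18,"hand":0.38},
  {"ax":0.027,"ay":0,"az":0,"dx":0,"dy":0.81,"dz":-0.23,"hand":0.38},
  {"ax":0.034,"ay":0,"az":0,"dx":0,"dy":1.01,"dz":-0.27,"hand":0.38},
  {"ax":0.041,"ay":0,"az":0,"dx":0,"dy":1.22,"dz":-0.31,"hand":0.38},
  {"ax":0.048,"ay":0,"az":0,"dx":0,"dy":1.42,"dz":-0.33,"hand":0.38},
  {"ax":0.054,"ay":0,"az":0,"dx":0,"dy":1.63,"dz":-0.35,"hand":0.38},
  {"ax":0.061,"ay":0,"az":0,"dx":0,"dy":1.84,"dz":-0.37,"hand":0.38},
  {"ax":0.068,"ay":0,"az":0,"dx":0,"dy":2.04,"dz":-0.38,"hand":0.38},
])

```text
clock: 11.55
eef_pos: [586.9, -110.8, 136.7]
tool_rot: [-3.11, 0.002, 1.549]
force: [1.4, -0.3, 0.1]
width: 53.0
gripper_force: 0.3
```

Emit:
send_rows([
  {"ax":0.007,"ay":0,"az":0,"dx":0,"dy":0.2,"dz":-0.01,"hand":0.38},
  {"ax":0.014,"ay":0,"az":0,"dx":0,"dy":0.4,"dz":-0.02,"hand":0.38},
  {"ax":0.02,"ay":0,"az":0,"dx":0,"dy":0.6,"dz":-0.02,"hand":0.38},
  {"ax":0.027,"ay":0,"az":0,"dx":0,"dy":0.8,"dz":-0.02,"hand":0.38},
  {"ax":0.034,"ay":0,"az":0,"dx":0,"dy":1.0,"dz":-0.01,"hand":0.38},
  {"ax":0.041,"ay":0,"az":0,"dx":0,"dy":1.2,"dz":0,"hand":0.38},
  {"ax":0.048,"ay":0,"az":0,"dx":0,"dy":1.4,"dz":0,"hand":0.38},
  {"ax":0.054,"ay":0,"az":0,"dx":0,"dy":1.6,"dz":0,"hand":0.38},
  {"ax":0.061,"ay":0,"az":0,"dx":0,"dy":1.8,"dz":0,"hand":0.38},
  {"ax":0.068,"ay":0,"az":0,"dx":0,"dy":2.0,"dz":0,"hand":0.38},
])

```text
clock: 12.55
eef_pos: [606.7, -111.3, 136.0]
tool_rot: [-3.042, 0.002, 1.549]
force: [0.3, 0.4, 0.2]
width: 52.9
gripper_force: 0.2
```

```bash
python3 - <<'E'
from h import *
s=read_state();print(s['clock'],s['eef_pos'].round(1),s['tool_rot'].round(3),s['force'].round(1),round(s['gripper_force'],2))
E
```

```text
12.55 [ 606.7 -111.3  136. ] [-3.042e+00  2.000e-03  1.549e+00] [0.3 0.4 0.2] 0.15
```

Emit:
send_rows([
  {"ax":0,"ay":0,"az":0,"dx":0,"dy":0.15,"dz":0,"hand":0.38},
  {"ax":0,"ay":0,"az":0,"dx":0,"dy":0.3,"dz":0,"hand":0.38},
  {"ax":0,"ay":0,"az":0,"dx":0,"dy":0.45,"dz":0,"hand":0.38},
  {"ax":0,"ay":0,"az":0,"dx":0,"dy":0.6,"dz":0,"hand":0.38},
  {"ax":0,"ay":0,"az":0,"dx":0,"dy":0.8,"dz":0,"hand":0.38},
  {"ax":0,"ay":0,"az":0,"dx":0,"dy":1.0,"dz":0,"hand":0.38},
  {"ax":0,"ay":0,"az":0,"dx":0,"dy":1.3,"dz":0,"hand":0.38},
  {"ax":0,"ay":0,"az":0,"dx":0,"dy":1.6,"dz":0,"hand":0.38},
  {"ax":0,"ay":0,"az":0,"dx":0,"dy":1.6,"dz":0,"hand":0.38},
])

```text
clock: 13.45
eef_pos: [623.1, -111.5, 134.4]
tool_rot: [-3.043, 0.002, 1.548]
force: [0.1, 0.4, -0.0]
width: 52.7
gripper_force: 0.0
```

```bash
python3 - <<'E'
from h import *
s=read_state();print(s['clock'],s['eef_pos'].round(1),s['force'].round(1),round(s['gripper_force'],2))
w=save('wrist','w9');a=np.load('pics/w8.npz')
# expected lid free edge pixels for several angles (hinge x615 z77; yaw -.025)
def pr(g,P): return cv2.projectPoints(np.array(P,float),cv2.Rodrigues(g['R'])[0],g['t'],g['mtx'],np.array([float(g['k1']),0,0,0]))[0][:,0].round(0).tolist()
for th in (1.4,1.57,1.75): print(th,pr(w,[[615-104*np.cos(th),y,73+104*np.sin(th)] for y in(-42,-80)]))
g=cv2.cvtColor(w['pixels'],7)
for r in (60,100,140,180): print(r,g[r,180:420:4].tolist())
E
```

```text
13.45 [ 623.1 -111.5  134.4] [ 0.1  0.4 -0. ] 0.0
1.4 [[174.0, 136.0], [187.0, 260.0]]
1.57 [[234.0, 135.0], [241.0, 263.0]]
1.75 [[303.0, 133.0], [303.0, 262.0]]
60 [136, 133, 138, 137, 134, 135, 134, 136, 140, 136, 138, 137, 138, 138, 134, 136, 140, 133, 135, 140, 136, 135, 136, 134, 138, 138, 137, 137, 136, 138, 137, 137, 140, 138, 136, 137, 133, 137, 136, 137, 137, 138, 136, 137, 137, 138, 137, 139, 135, 136, 139, 135, 137, 137, 132, 138, 140, 137, 138, 136]
100 [138, 136, 137, 135, 136, 138, 136, 135, 135, 135, 138, 137, 135, 134, 137, 138, 137, 137, 139, 137, 139, 133, 138, 138, 136, 140, 138, 134, 136, 138, 140, 138, 135, 139, 135, 136, 135, 139, 137, 137, 139, 140, 137, 137, 137, 133, 137, 133, 136, 138, 138, 135, 135, 136, 137, 135, 135, 136, 136, 136]
140 [86, 81, 86, 85, 84, 83, 86, 78, 81, 82, 82, 86, 83, 82, 82, 85, 81, 82, 82, 84, 83, 82, 84, 84, 79, 66, 43, 53, 53, 52, 53, 64, 68, 69, 124, 138, 137, 137, 136, 140, 133, 137, 136, 134, 133, 138, 134, 135, 135, 137, 142, 137, 136, 137, 136, 138, 139, 135, 137, 136]
180 [124, 124, 123, 126, 122, 124, 124, 123, 121, 123, 124, 123, 125, 123, 128, 119, 124, 127, 122, 122, 122, 124, 124, 120, 119, 61, 44, 49, 49, 46, 50, 54, 49, 99, 105, 87, 139, 136, 136, 139, 135, 138, 135, 137, 141, 137, 140, 139, 137, 136, 138, 136, 137, 139, 138, 140, 140, 140, 142, 140]
```

The lid's edge is at columns 284–312, which matches 1.75 rad at the stop, and finger B (column 344) is clear of it. I'll lift away.

Emit:
send_rows([
  {"ax":0,"ay":0,"az":0,"dx":0,"dy":0,"dz":-0.8,"hand":0.38},
  {"ax":0,"ay":0,"az":0,"dx":0,"dy":0,"dz":-2,"hand":0.38},
  {"ax":0,"ay":0,"az":0,"dx":0,"dy":0,"dz":-3.5,"hand":0.38},
  {"ax":0,"ay":0,"az":0,"dx":0,"dy":0,"dz":-5,"hand":0.38},
  {"ax":0,"ay":0,"az":0,"dx":0,"dy":0,"dz":-7,"hand":0.38},
  {"ax":0,"ay":0,"az":0,"dx":0,"dy":0,"dz":-9,"hand":0.38},
  {"ax":0,"ay":0,"az":0,"dx":0,"dy":0,"dz":-11,"hand":0.38},
  {"ax":0,"ay":0,"az":0,"dx":0,"dy":0,"dz":-13,"hand":0.38},
  {"ax":0,"ay":0,"az":0,"dx":0,"dy":0,"dz":-13,"hand":0.38},
  {"ax":0,"ay":0,"az":0,"dx":0,"dy":0,"dz":-13,"hand":0.38},
])

```text
clock: 14.5
eef_pos: [635.6, -111.6, 264.7]
tool_rot: [-3.044, 0.002, 1.549]
force: [-0.5, -1.0, 0.1]
width: 53.0
gripper_force: 0.0
```

```bash
python3 - <<'E'
from h import *
s=read_state();print(s['clock'],s['eef_pos'].round(1),s['force'].round(1),round(s['gripper_force'],2))
w=save('wrist','w10');b=save('side','s10')
def pr(g,P): return cv2.projectPoints(np.array(P,float),cv2.Rodrigues(g['R'])[0],g['t'],g['mtx'],np.array([float(g['k1']),0,0,0]))[0][:,0].round(0).tolist()
for th in (1.4,1.57,1.75): print(th,[pr(q,[[615-104*np.cos(th),-45,75+104*np.sin(th)],[615-104*np.cos(th),-110,75+104*np.sin(th)]]) for q in (w,b)])
p=pr(w,[[615-104*np.cos(1.75),-70,75+104*np.sin(1.75)]])[0];g=cv2.cvtColor(w['pixels'],7);print(p,g[int(p[1]),200:400:4].tolist())
# disturbance check: others in side view vs start
d=cv2.absdiff(b['pixels'],np.load('pics/side0.npz')['pixels']).max(2)
for n,(x0,y0,x1,y1) in dict(tumbler=(185,285,232,358),snack=(252,238,304,282),egg=(352,168,376,195)).items(): print(n,(d[y0:y1,x0:x1]>40).mean().round(3))
E
```

```text
14.5 [ 635.6 -111.6  264.7] [-0.5 -1.   0.1] 0.0
1.4 [[[232.0, 119.0], [238.0, 219.0]], [[291.0, 189.0], [303.0, 178.0]]]
1.57 [[[260.0, 119.0], [264.0, 220.0]], [[286.0, 187.0], [298.0, 176.0]]]
1.75 [[[291.0, 118.0], [292.0, 220.0]], [[281.0, 185.0], [293.0, 175.0]]]
[292.0, 159.0] [87, 89, 88, 106, 105, 107, 109, 105, 103, 103, 105, 104, 102, 105, 104, 106, 105, 106, 103, 99, 76, 48, 45, 55, 94, 70, 71, 73, 115, 117, 119, 117, 117, 116, 116, 119, 117, 116, 116, 115, 118, 121, 121, 121, 118, 120, 118, 120, 118, 123]
tumbler 0.0
snack 0.0
egg 0.006
```

The lid stands at its stop and the other things are unchanged, so I'm handing in.

```bash
python3 -c "
from h import *
print(finish_job())"
```

```text
the job is handed in; nothing more can be done
None
```

The larger box's lid is open at its stop (about 1.75 rad) and standing by itself after a slow, guided rise; on the first press it popped only about 0.03 rad, and the button needed a second press. The camera check shows the small box, pint glass and egg cup unmoved; the job was handed in at about 14.6 s.

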